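Feel along the row of pearls on a pierced plaque

ROBOT

A 6-joint arm with a two-finger parallel gripper is mounted at the origin on the work surface. World frame = base frame: x ahead of the robot, y to its left, z up, the work surface at z = 0. Lengths are in m, angles in rad, forces in N, time in s.
With the tool pointing down it reaches from about 0.4 to 0.825 m from the base axis. Payload 7 kg.
Tool frame: the origin (TCP) lies on the centre line of the jaws, within the pads' length; the fingertips stand arm.tip_reach ahead of it and the grasp point (between the pads) lies 5 mm behind it (arm.tip_reach is the distance from the TCP to the fingertips, in m); z points along the fingers, y is the line along which they close (so a half turn about z gives the same grasp; the last joint's range is limited). The gripper opens to 88 mm and grips with 3 to 60 N. Pads are 19 mm wide; open, the fingers measure 130 mm over their backs; the gripper's body (78 mm by 193 mm) begins 47 mm behind the grasp point.
Start: joints at [1.471, 0.359, 0.012, 0, -1.224, -0.288], TCP at [0.255, 0.625, 0.241] pointing down, gripper open.
Joint ranges: [-3.07, 3.07], [-1.43, 2.12], [-1.02, 1.25], [-3.03, 1.67], [-3.05, -0], [-3.03, 3.03]. Speed limits (rad/s): [2.39, 2.39, 3.01, 3.14, 3.14, 3.14].

INTERFACE

Orientations are given as [roll, pitch, yaw] about the fixed x, y, z axes, in that order (R = Rz(yaw) Ry(pitch) Rx(roll)).
In Python, from station import status, optics, order, arm gives the robot as it stands. The module is installed in compiled form; this text tells all that it offers.
- The arm moves only by the shell command python3 -m jog 'ROWS' [FORCE]. ROWS is JSON, a list of rows, each a list of 3 entries, a list of its own where there are three numbers: the gripper command: -1 is shut, 1 is fully open, values between are in proportion, then the shift along the tool's x, y, z in mm, then the turn about the tool's z in rad. A call has 1 to 20 rows; each row is the pose to reach, as a shift and turn from the pose commanded when the call began, along the tool's axes at that moment; what a row does not reach only later rows make up. A row lasts 1/8 s, in which the tool goes at most 62.5 mm and 10.7 degrees, less where a joint would pass 70% of its speed; a pose out of reach is approached as far as the arm can. A call with a gripper value outside its range is refused whole. The fingers move at their own pace and stop on an object; FORCE is the grip in N (left out, the last holds). Time passes only in rows, so rows that repeat a pose let the fingers close. It gives the time, the measured TCP pose, the force, the opening and the grip force at its end, in the units of the state.
- status.get_state(): the state, without advancing time (a new reading comes with each control period).
- optics.grab_frame(name): name is "scene" or "top" or "wrist"; returns a dict with "color" (420x560x3 uint8, red, green, blue), "mtx" (3x3 intrinsics, pixels), "cam_to_world" (4x4, takes a point from camera to world coordinates). Camera axes: x right, y down, z forward; pixel columns grow to the right and rows downward; lengths in m; the calibration is good to about 2 mm. The wrist camera is an equidistant fisheye: a pixel r from the principal point sees the ray r / f radians off the axis. A picture is of the moment at which its call begins. There is no depth.
- order.job_done(): hands the job in; it is judged then, once.
The state is a dict: "t": time; "q": joint angles; "qd": joint speeds; "joint_efforts": joint torques, N m; "eef_pos": TCP position; "ee_rot": TCP orientation; "force": force on the tool from outside, world axes, zero at the start; "moment": the same for the moment, N m; "width": finger opening in m; "gripper_force": force on a finger pad.
Only numpy, scipy, OpenCV 4.12 (cv2) and the standard library are available. Lean on these libraries where they do the work, as an engineer would, in place of code of your own. Each camera call takes 0.05 s, during which the arm holds its last target. There are 200 camera calls.

TASK

Check by touch that the pearls on the clay plaque are firm: follow the wavy row with the fingertips, lightly touching each of the five pearls one after another, from the rounded end of the plaque to the straight end; you may skim just above the clay between them. Press only lightly, so that the sprung bed under the plaque never goes down to its stop, do not lift the plaque, and leave everything else on the table where it stands. Finish with the hand clear and the plaque risen again.

Things in the scene. Friction and masses are not known exactly. Their poses are not given: they have to be found in the camera images.
- plaque: Half-finished pierced plaque of grey stiff clay, 230 x 110 x 14 mm, one short end rounded (half circle, radius 55 mm), the other straight. It lies loose in the tray on a sprung bed, 3 mm clear of the tray walls. Origin at the middle of its underside, 32 mm above the table when untouched; its x axis runs along its length from the rounded end (-x) to the straight end (+x), z up. Its upper face is 46 mm above the table.
- pearl1: The first of the five white pearls (solid shallow domes, 28 mm across, 9 mm proud of the plaque, fixed to it) counted from the rounded end. Origin at the top of the dome, 55 mm above the table when the plaque is untouched; in the plaque frame it lies at x -90, y 0 mm. Neighbouring pearls are 50 mm apart, in a wavy row.
- pearl2: The second of the five white pearls (solid shallow domes, 28 mm across, 9 mm proud of the plaque, fixed to it) counted from the rounded end. Origin at the top of the dome, 55 mm above the table when the plaque is untouched; in the plaque frame it lies at x -45, y 22 mm.
- pearl3: The third of the five white pearls (solid shallow domes, 28 mm across, 9 mm proud of the plaque, fixed to it) counted from the rounded end. Origin at the top of the dome, 55 mm above the table when the plaque is untouched; in the plaque frame it lies at x 0, y 0 mm.
- pearl4: The fourth of the five white pearls (solid shallow domes, 28 mm across, 9 mm proud of the plaque, fixed to it) counted from the rounded end. Origin at the top of the dome, 55 mm above the table when the plaque is untouched; in the plaque frame it lies at x 45, y -22 mm.
- pearl5: The fifth of the five white pearls (solid shallow domes, 28 mm across, 9 mm proud of the plaque, fixed to it) counted from the rounded end. Origin at the top of the dome, 55 mm above the table when the plaque is untouched; in the plaque frame it lies at x 90, y 0 mm.
- bed (a joint): How far the sprung bed under the plaque has sunk, m: 0 untouched, 0.015 at its stop. The plaque sinks with it, straight down without tilting. It begins to give at about 1 to 3 N and takes 0.5 N more per mm; it rises again by itself when let go.
- tray: Fixed wooden work tray, its pit 236 x 116 mm inside with walls 10 mm thick and 36 mm high. Origin on the table under the middle of the pit; axes as the plaque. A ledge 72 mm wide and 30 mm high runs along its +y side and carries the cup and the knife.
- cup: Bystander: small bisque cup, 46 mm across, 45 mm high, standing on the tray ledge. Origin at its underside.
- knife: Bystander: carving knife with round wooden handle, 145 mm long, 11 mm thick, lying on the tray ledge. Origin at its underside.
- bowl: Bystander: white bowl, 110 mm across, 50 mm high, beside the long wall of the tray away from the ledge. Origin at its underside.
- pomander: Bystander: pierced ball-shaped pot, 76 mm across, 82 mm high, near a tray corner. Origin at its underside.
- roller_block: Bystander: wooden block 90 x 35 x 30 mm near the straight end of the plaque. Origin at its underside.
- vase: Bystander: slender vase, 72 mm across, 150 mm high, at the left or right of the table. Origin at its underside.
- jar: Bystander: pierced lidded jar, 94 mm across, 126 mm high, at the other side of the table. Origin at its underside.

How it is judged:
On the way, in this order (a step that is already met when the one before it is completed fails the run):
1. the fingertips touch the first pearl from the rounded end (contact force between the fingers and pearl1 above 0.2 N), for 0.05 s.
2. the fingertips touch the second pearl from the rounded end, having left the one before (contact force between the fingers and pearl2 above 0.2 N and contact force between the fingers and pearl1 below 0.05 N), for 0.05 s.
3. the fingertips touch the third pearl from the rounded end, having left the one before (contact force between the fingers and pearl3 above 0.2 N and contact force between the fingers and pearl2 below 0.05 N), for 0.05 s.
4. the fingertips touch the fourth pearl from the rounded end, having left the one before (contact force between the fingers and pearl4 above 0.2 N and contact force between the fingers and pearl3 below 0.05 N), for 0.05 s.
5. the fingertips touch the fifth pearl from the rounded end, having left the one before (contact force between the fingers and pearl5 above 0.2 N and contact force between the fingers and pearl4 below 0.05 N), for 0.05 s.
At the end, for the whole second after the job is handed in: All five pearls have been touched in order from the rounded end; the plaque lies flat and still in its tray at its starting height (within 4 mm), the bed sunk less than 2 mm; every bystander is within 20 mm of where it stood (value of joint bed below 0.002 m and z of plaque in the frame of tray between 0.028 and 0.036 m and linear speed of plaque below 0.02 m/s and angle between plaque's own z axis and vertical below 0.05 rad and distance of each of cup, knife, bowl, pomander, roller_block, vase, jar from where it was at the start of the episode below 0.02 m).
It fails at once if the plaque is pressed down nearly to the stop of its bed (13 of 15 mm) (value of joint bed above 0.013 m).
It fails at once if the plaque is pushed or pressed hard (over 25 N) (contact force between the fingers and plaque above 25 N).
It fails at once if the plaque is lifted (8 mm) or tilted (z of plaque in the frame of tray above 0.04 m or angle between plaque's own z axis and vertical above 0.15 rad).
It fails at once if a bystander is moved more than 20 mm (distance of any of cup, knife, bowl, pomander, roller_block, vase, jar from where it was at the start of the episode above 0.02 m).
It also fails if it takes over 48 s, if anything falls off the work surface, if the arm or the gripper's body presses on something with over 40 N, if the wrist force passes 120 N, or if a joint passes its speed limit or range.

## Working session

There is one attempt and no reset: what is moved stays moved. The work goes in short steps, Python scripts to look and compute and a shell command to move; the robot and the scene stay as the last step left them, time stands still between calls to the robot, and variables do not carry over. Pictures are saved under pics/ and viewed, at most 10 in all, crops included, and the job is handed in when it is done.

```bash
mkdir -p pics
python3 - <<'E'
from station import status, optics, arm
import cv2
s=status.get_state(); print({k:s[k] for k in("t","eef_pos","ee_rot","force","width")}, arm.tip_reach)
for n in("top","scene"):
    f=optics.grab_frame(n); cv2.imwrite(f"pics/{n}1.png",f["color"][:,:,::-1]); print(f["mtx"],f["cam_to_world"])
E
```

```text
{'t': 0.0, 'eef_pos': array([0.25510882, 0.62442316, 0.23963268]), 'ee_rot': array([ 3.13992877e+00, -1.92166696e-04, -3.87881272e-01]), 'force': array([0.07794151, 0.74170631, 0.0079638 ]), 'width': 0.08802173832544821} 0.014
[[482.43294388   0.         275.17726511]
 [  0.         482.43294388 205.55128063]
 [  0.           0.           1.        ]] [[ 0.01574425 -0.99909096  0.0396154   0.50872236]
 [-0.99983611 -0.0160854  -0.00830746 -0.01495526]
 [ 0.00893713 -0.03947812 -0.99918047  1.47246831]
 [ 0.          0.          0.          1.        ]]
[[452.01246659   0.         278.83873914]
 [  0.         452.01246659 212.52485876]
 [  0.           0.           1.        ]] [[ 0.57473643  0.65497605 -0.49059597  1.10223119]
 [ 0.81833496 -0.45821803  0.34693533 -0.41003836]
 [ 0.00243442 -0.60086821 -0.7993444   0.97041554]
 [ 0.          0.          0.          1.        ]]
```

View pics/top1.png

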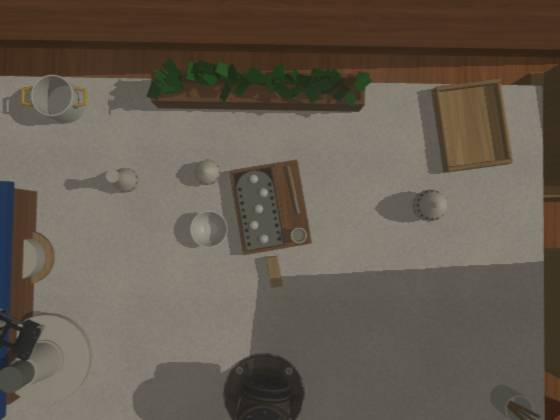

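View pics/scene1.png

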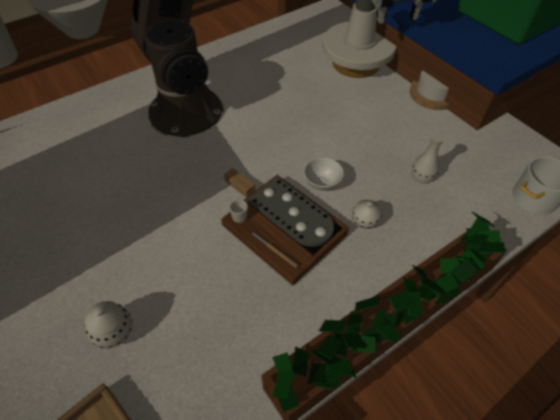

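The top view shows the pearls at about (254,179), (264,193), (259,209), (254,225) and (264,239), with the rounded end at the top, away from the robot. The scene view agrees. Next I refine by blob centroids and fit the known pattern.

```bash
cat > h.py <<'E'
import numpy as np, cv2
P=np.array([[-90,0],[-45,22],[0,0],[45,-22],[90,0]])/1000.
def cen(img,guess,r=6):
    g=img.astype(float).min(2); out=[]
    for u,v in guess:
        w=g[v-r:v+r+1,u-r:u+r+1]; t=(w.min()+w.max())/2
        m=(w>t).astype(np.uint8); n,l,st,c=cv2.connectedComponentsWithStats(m)
        k=1+np.argmax(st[1:,4]); out.append((c[k][0]+u-r,c[k][1]+v-r,st[k,4]))
    return np.array(out)
def ray(f,px,z):
    K=f["mtx"];T=f["cam_to_world"]
    d=np.c_[px[:,:2],np.ones(len(px))]@np.linalg.inv(K).T@T[:3,:3].T
    return T[:3,3]+d*((z-T[2,3])/d[:,2])[:,None]
def fit(W):
    a=P-P.mean(0);b=W[:,:2]-W[:,:2].mean(0)
    th=np.arctan2((a[:,0]*b[:,1]-a[:,1]*b[:,0]).sum(),(a*b).sum())
    R=np.array([[np.cos(th),-np.sin(th)],[np.sin(th),np.cos(th)]])
    M=P@R.T+W[:,:2].mean(0)
    return th,M,(W[:,:2]-M)*1000
E
python3 - <<'E'
from station import optics
from h import *
np.set_printoptions(precision=4,suppress=True)
for n,g in(("top",[(254,179),(264,193),(259,209),(254,225),(264,239)]),("scene",[(320,232),(301,227),(294,212),(287,198),(269,193)])):
    f=optics.grab_frame(n);c=cen(f["color"],g);print(c);W=ray(f,c,.051);print(fit(W))
    x0,y0=(200,130) if n=="top" else (210,150)
    cv2.imwrite(f"pics/{n}2.png",cv2.resize(f["color"][y0:y0+150,x0:x0+160,::-1],None,fx=4,fy=4,interpolation=2))
E
```

```text
[[253.8913 178.3696  46.    ]
 [263.5965 192.0702  57.    ]
 [258.9556 208.4222  45.    ]
 [254.2041 224.6531  49.    ]
 [264.1702 238.4255  47.    ]]
(np.float64(-2.954026486781703), array([[0.6445, 0.0377],
       [0.6044, 0.0077],
       [0.5561, 0.0209],
       [0.5077, 0.0341],
       [0.4676, 0.0041]]), array([[-0.0537, -0.2968],
       [-0.0228,  0.3685],
       [-0.2118,  0.0134],
       [ 0.0884, -0.0469],
       [ 0.1999, -0.0383]]))
[[319.4655 231.6552  58.    ]
 [300.2394 226.2254  71.    ]
 [292.8889 211.4074  54.    ]
 [286.     197.      51.    ]
 [267.8776 192.1429  49.    ]]
(np.float64(-2.9534786166918696), array([[0.6437, 0.0375],
       [0.6036, 0.0074],
       [0.5552, 0.0206],
       [0.5069, 0.0338],
       [0.4668, 0.0038]]), array([[ 0.0487, -0.2705],
       [-0.1951,  0.6906],
       [ 0.3164, -0.2269],
       [ 0.2242, -0.3377],
       [-0.3943,  0.1445]]))
```

View pics/top2.png

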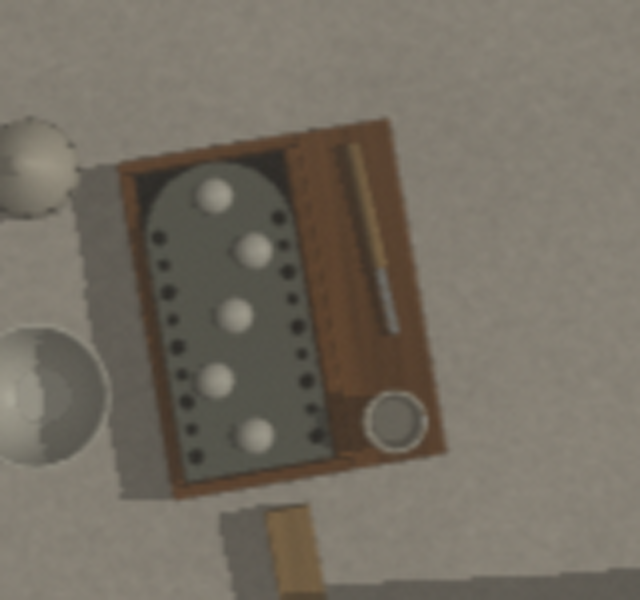

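Both cameras agree to within 1 mm, and the spacing residuals are below 1 mm. I move high over pearl 1 with the gripper shut, turning square to the plaque.

```bash
python3 -m jog '[[-1,[48,33,0],0],[-1,[97,66,0],-0.1],[-1,[146,99,0],-0.2],[-1,[194,132,0],-0.3],[-1,[243,165,0],-0.4],[-1,[291,198,0],-0.5],[-1,[340,231,0],-0.575],[-1,[388,264,0],-0.575],[-1,[437,297,0],-0.575],[-1,[485,330,0],-0.575],[-1,[534,363,0],-0.575],[-1,[582,396,0],-0.575],[-1,[582,396,0],-0.575],[-1,[582,396,0],-0.575],[-1,[582,396,0],-0.575],[-1,[582,396,0],-0.575],[-1,[582,396,0],-0.575],[-1,[582,396,0],-0.575]]' 5
```

```text
t: 2.45
eef_pos: [0.6442, 0.0387, 0.2408]
ee_rot: [-3.142, -0.0, 0.188]
force: [-1.1, -0.1, 0.5]
width: 0.0005
gripper_force: 0.0
```

```bash
python3 -m jog '[[-1,[0,1,50],0],[-1,[0,1,100],0],[-1,[0,1,140],0],[-1,[0,1,155],0],[-1,[0,1,155],0],[-1,[0,1,155],0]]'
python3 - <<'E'
from station import optics
import cv2
a=optics.grab_frame("scene")["color"][140:280,220:400,::-1]
w=optics.grab_frame("wrist")["color"][:,:,::-1]
cv2.imwrite("pics/near.png",cv2.hconcat([cv2.resize(a,(400,311)),cv2.resize(w,(400,311))]))
E
```

```text
t: 3.2
eef_pos: [0.6458, 0.0375, 0.0875]
ee_rot: [-3.142, -0.003, 0.188]
force: [0.7, -0.2, 0.8]
width: 0.0003
gripper_force: 0.0
```

View pics/near.png

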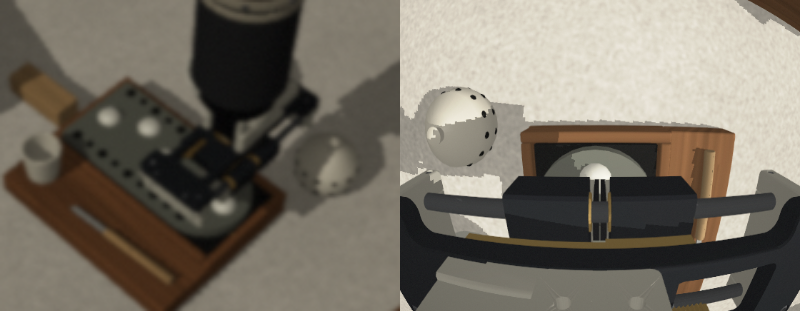

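The wrist view shows the pearl at (595,172) on the finger line, just under the tips. I press down about 3 mm past nominal contact.

```bash
python3 -m jog '[[-1,[-1,0,12],0],[-1,[-1,0,17],0],[-1,[-1,0,20],0],[-1,[-1,0,22],0],[-1,[-1,0,22],0],[-1,[-1,0,22],0]]'
```

```text
t: 4.05
eef_pos: [0.6432, 0.0369, 0.0637]
ee_rot: [3.142, 0.0, 0.187]
force: [-3.7, 0.8, 4.5]
width: 0.0001
gripper_force: 2.0
```

```bash
python3 -m jog '[[-1,[0,0,-15],0],[-1,[-15,7,-18],0],[-1,[-30,15,-18],0],[-1,[-45,22,-18],0],[-1,[-45,22,-18],0],[-1,[-45,22,-10],0],[-1,[-45,22,-5],0],[-1,[-45,22,-2],0],[-1,[-45,22,0],0],[-1,[-45,22,0],0],[-1,[-45,22,0],0]]'
```

```text
t: 5.42
eef_pos: [0.6035, 0.0071, 0.0638]
ee_rot: [-3.142, -0.0, 0.187]
force: [-0.9, -0.3, 4.4]
width: 0.0005
gripper_force: 2.0
```

Pearl 2 is touched at 4.4 N. Next is pearl 3.

```bash
python3 -m jog '[[-1,[0,0,-15],0],[-1,[-15,-7,-18],0],[-1,[-30,-15,-18],0],[-1,[-45,-22,-18],0],[-1,[-45,-22,-18],0],[-1,[-45,-22,-10],0],[-1,[-45,-22,-5],0],[-1,[-45,-22,-2],0],[-1,[-45,-22,0],0],[-1,[-45,-22,0],0],[-1,[-45,-22,0],0]]'
```

```text
t: 6.8
eef_pos: [0.5552, 0.0203, 0.0638]
ee_rot: [-3.142, -0.0, 0.187]
force: [-1.3, 0.0, 4.1]
width: 0.0009
gripper_force: 2.0
```

```bash
python3 -m jog '[[-1,[0,0,-15],0],[-1,[-15,-7,-18],0],[-1,[-30,-15,-18],0],[-1,[-45,-22,-18],0],[-1,[-45,-22,-18],0],[-1,[-45,-22,-10],0],[-1,[-45,-22,-5],0],[-1,[-45,-22,-2],0],[-1,[-45,-22,0],0],[-1,[-45,-22,0],0],[-1,[-45,-22,0],0]]'
```

```text
t: 8.18
eef_pos: [0.5069, 0.0335, 0.0637]
ee_rot: [-3.142, -0.0, 0.187]
force: [-1.1, 0.5, 4.2]
width: 0.0004
gripper_force: 2.0
```

```bash
python3 -m jog '[[-1,[0,0,-15],0],[-1,[-15,7,-18],0],[-1,[-30,15,-18],0],[-1,[-45,22,-18],0],[-1,[-45,22,-18],0],[-1,[-45,22,-10],0],[-1,[-45,22,-5],0],[-1,[-45,22,-2],0],[-1,[-45,22,0],0],[-1,[-45,22,0],0],[-1,[-45,22,0],0]]'
```

```text
t: 9.55
eef_pos: [0.4668, 0.0036, 0.0637]
ee_rot: [-3.142, -0.0, 0.187]
force: [-0.9, -0.2, 3.6]
width: 0.0003
gripper_force: 2.0
```

```bash
python3 -m jog '[[-1,[0,0,-15],0],[-1,[0,0,-50],0],[-1,[0,0,-100],0],[-1,[0,0,-150],0],[-1,[0,0,-150],0],[-1,[0,0,-150],0],[-1,[0,0,-150],0],[-1,[0,0,-150],0]]'
python3 - <<'E'
from station import optics
import cv2
a=optics.grab_frame("scene")["color"][:,:,::-1]
cv2.imwrite("pics/end.png",cv2.resize(a[130:300,200:440],None,fx=3,fy=3))
E
```

```text
t: 10.55
eef_pos: [0.4662, 0.0034, 0.2125]
ee_rot: [3.141, 0.002, 0.187]
force: [0.1, -0.7, -0.5]
width: 0.0003
gripper_force: 0.0
```

View pics/end.png

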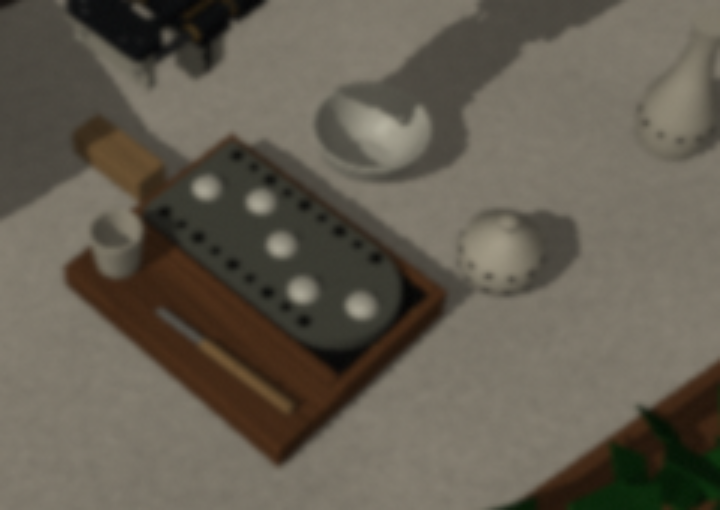

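The plaque has risen, with pearls 1 to 5 from (360,305) to (206,187). The cup, knife, bowl, block and pomander stand where they were, and the hand is clear.

```bash
python3 -c "
from station import order; print(order.job_done())"
```

```text
the job is handed in; nothing more can be done
None
```

I touched all five pearls in order from the rounded end, reading about 4 N upward force at each; the last picture showed the hand clear, the plaque risen and the bystanders in view unmoved (the jar was out of frame), and I handed the job in, which returned no verdict.

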